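# Open the specimen pen and hold its gate

### The job

Get the specimen pen ready for unloading: first push the loose run-out tile up flush against the pen's sill along its whole width. Then squeeze the catch nearer the gate's free end until its tabs stop, after it the catch nearer the hinge, and pull the gate by its upright post out past its detent until it stands wide open, more than 70 degrees. Finish there still holding the post so the sprung gate stays wide; leave the specimens and everything else on the bench where they are.

Things in the scene. Friction and masses are not known exactly. Their poses are not given: they have to be found in the camera images.
- pen: Low grey specimen pen, fixed, 230 mm wide (y), 78 mm high. Origin: on the worktop under the middle of the shut gate. x points into the pen, y to the gate's hinge end, z up. The lintel on top (x 15 to 55 mm) carries two squeeze catches.
- sill (a point): Middle of the pen's flat upright sill face, 7 mm up; the face is 230 mm wide, 14 mm high, at pen x = -15 mm.
- gate_hinge (a point): On the gate's vertical hinge axis (pen x = 0, y = 100 mm), 60 mm up. The barred gate runs 195 mm from it towards pen -y when shut and lies 27 to 66 mm above the worktop (two small lugs to 80 mm), so it swings out, to pen -x, over the tile.
- tile: Loose flat aluminium tile, 60 (x) x 130 (y) x 14 mm, 0.25 kg, low rims (to 18.5 mm) at its ends in y, lying in front of the sill with a gap. Origin: centre of its underside; its +x long edge must meet the sill. Pushed low at the middle of its -x edge with closed fingers, it squares itself on the sill. Sideways it may stay as it is (within 30 mm of the pen's middle).
- tile_left (a point): +x edge of the tile at its +y end, half its height. Flush when its x in the pen's frame is -15 mm.
- tile_right (a point): +x edge of the tile at its -y end, half its height. Flush when its x in the pen's frame is -15 mm.
- free_grip (a point): Catch nearer the gate's free end: midway between its tabs as they stand when squeezed, 102 mm up; centre the gripper here, closing along pen y. Tabs: upright plates 26 (x) x 10 (y) mm, 78 to 106 mm up. The -y tab is fixed, outer face 19 mm from here; the +y tab slides 12 mm towards it, outer face 31 mm from here at rest, 19 squeezed (50 mm over both, then 38).
- hinge_grip (a point): The same point for the other catch, nearer the hinge; same build and sizes.
- free_catch (a joint): Travel of the sliding tab of the catch nearer the free end: 0 at rest (gate locked) to 0.012 m squeezed home. Needs about 3 N; it stays where it is put. The gate is free of it above 0.009.
- hinge_catch (a joint): The same for the catch nearer the hinge.
- gate_angle (a joint): Gate angle, rad: 0 shut, 1.57 stop. A spring pulls it shut (about 0.2 N m when wide) and a ball detent resists between about 0.35 and 0.75 (about 5 N at the post). Let go, it falls back to the detent or shuts.
- gate: The barred aluminium gate with its post. Origin: on the hinge axis at the worktop; its -y axis runs along the gate to the free end, -x is its outer face.
- post (a point): Upright round steel post on the gate, 14 mm thick, free from 66 to 125 mm above the worktop. This point: on its axis, 112 mm up, where to pinch it; 102 mm along the gate from the hinge and 20 mm in front of the gate (pen x = -20, y = -2 mm when shut). It swings on a circle about the hinge axis, to pen -x and then +y; the fingers may slip round it.
- section_steel: Specimen in the pen, leave it: steel disc 34 mm across, 14 mm high
- section_black: Specimen in the pen, leave it: black disc 30 mm across, 15 mm high
- section_b0: Specimen in the pen, leave it: black disc 30 mm across, 15 mm high
- ring_sample: Bystander on the bench, leave it: pale ring 43 mm across, 14 mm high
- petri_dish: Bystander on the bench, leave it: clear round dish 50 mm across, 14 mm high
- hardness_block_1: Bystander on the bench, leave it: round steel block 48 mm across, 16 mm high
- screwdriver: Bystander on the bench, leave it: small screwdriver 115 mm long
- marker: Bystander on the bench, leave it: marker pen 128 mm long

How it is judged:
By the outcome, as a careful person would: the job done as asked, in the order asked, and still so for the second after the job is handed in, while the arm keeps its last pose, push and grip.
It also fails if it takes over 64 s, if anything falls off the work surface, if the arm or the gripper's body presses on something with over 40 N, if the wrist force passes 120 N, or if a joint passes its speed limit or range.

### The arm

A 6-joint arm with a two-finger parallel gripper is mounted at the origin on a cart in front of the work surface, level with it; the furniture and walls round the work are solid. World frame = base frame: x ahead of the robot, y to its left, z up, the work surface at z = 0. Lengths are in m, angles in rad, forces in N, time in s.
With the tool pointing down it reaches from about 0.325 to 0.9 m from the base axis. Payload 6.1 kg.
Tool frame: the origin (TCP) lies at the very end of the fingers, on their centre line; the grasp point (between the pads) lies manip.tcp_to_grasp behind it (manip.tcp_to_grasp is the distance from the TCP to the grasp point, in m); z points along the fingers, y is the line along which they close (so a half turn about z gives the same grasp; the last joint's range is limited). The gripper opens to 87 mm and grips with 3 to 60 N. Pads are 19 mm wide; open, the fingers measure 117 mm over their backs; the gripper's body (75 mm by 190 mm) begins 51 mm behind the grasp point.
Start: joints at [-1.459, 0.22, 1.526, -0, 1.395, -0.126], TCP at [0.147, -0.607, 0.223] pointing down, gripper open.
Joint ranges: [-2.98, 2.98], [-0.91, 2.08], [0.09, 2.57], [-1.24, 4.39], [0.2, 2.65], [-2.68, 2.68]. Speed limits (rad/s): [2.57, 2.57, 3.01, 3.14, 3.14, 3.14].

### API

Orientations are given as a rotation vector (axis times angle).
In Python, from plant import manip gives the robot as it stands. The module is installed in compiled form; this text tells all that it offers.
- The arm moves only by the tool send_rows, never from a script. Its argument "increments" is a list of rows, each a list of 3 entries, a list of its own where there are three numbers: the finger opening in m, from 0 to 0.087, then the shift along the world's x, y, z in m, then the turn about the world's z in rad. A call has 1 to 20 rows; each row is the pose to reach, as a shift and turn from the pose commanded when the call began; what a row does not reach only later rows make up. A row lasts 1/8 s, in which the tool goes at most 62.5 mm and 10.7 degrees, less where a joint would pass 70% of its speed; a pose out of reach is approached as far as the arm can. A call with a gripper value outside its range is refused whole. The fingers move at their own pace and stop on an object; "force" is the grip in N (left out, the last holds). Time passes only in rows, so rows that repeat a pose let the fingers close. It gives the time, the measured TCP pose, the force, the opening and the grip force at its end, in the units of the state.
- manip.get_obs(): the state, without advancing time (a new reading comes with each control period).
- manip.read_camera(name): name is "scene" or "top"; returns (picture, depth): 400x640x3 uint8, red, green, blue; 400x640 float32, m along the optical axis (not along the pixel's ray), 0 where there is no reading.
- manip.get_calibration(name): a dict with "K" (3x3 intrinsics, pixels), "cam_to_world" (4x4, takes a point from camera to world coordinates). Camera axes: x right, y up, looking along -z (the intrinsics and any distortion apply to the point x, -y, -z); pixel columns grow to the right and rows downward; lengths in m; the calibration is good to about 2 mm. A picture is of the moment at which its call begins. get_calibration takes no time and is no camera call.
- manip.job_done(): hands the job in; it is judged then, once.
The state is a dict: "time_s": time; "q": joint angles; "qvel": joint speeds; "joint_torque": joint torques, N m; "eef_pos": TCP position; "ee_rot": TCP orientation; "force": force on the tool from outside, world axes, zero at the start; "ft_torque": the same for the moment, N m; "opening": finger opening in m; "finger_force": force on a finger pad.
Only numpy, scipy, OpenCV 4.12 (cv2) and the standard library are available. Lean on these libraries where they do the work, as an engineer would, in place of code of your own. Each camera call takes 0.05 s, during which the arm holds its last target. There are 200 camera calls.

## Working session

There is one attempt and no reset: what is moved stays moved. The work goes in short steps, Python scripts to look and compute and a tool call to move; the robot and the scene stay as the last step left them, time stands still between calls to the robot, and variables do not carry over. Pictures are saved under pics/ and viewed, at most 10 in all, crops included, and the job is handed in when it is done.

Besides the shell and the picture viewer there is one more tool, called after ">>>" as a command line: name --argument value ..., lists and objects as JSON in quotes. send_rows: Moves the arm, as the interface text tells. Its arguments: {"type":"object","properties":{"increments":{"type":"array","items":{"type":"array"}},"force":{"type":"number"}},"required":["increments"]}

```bash
mkdir -p pics
cat > h.py <<'E'
import numpy as np, cv2
from plant import manip
def grab(n,tag):
    p,d=manip.read_camera(n); cv2.imwrite(f'pics/{tag}.png',p[:,:,::-1]); np.save(f'pics/{tag}.npy',d); return p,d
def world(n,u,v,d):
    c=manip.get_calibration(n);K=np.array(c['K']);T=np.array(c['cam_to_world'])
    u,v,d=map(np.asarray,(u,v,d))
    P=np.stack([(u-K[0,2])/K[0,0]*d,-(v-K[1,2])/K[1,1]*d,-d*np.ones_like(u,float)],-1)
    return P@T[:3,:3].T+T[:3,3]
def ray(n,u,v,z):
    a=world(n,u,v,1.0);T=np.array(manip.get_calibration(n)['cam_to_world'])[:3,3]
    r=a-T; return T+r*((z-T[2])/r[...,2])[...,None]
E
python3 - <<'E'
from h import *
for n in('scene','top'):
    grab(n,n+'0');c=manip.get_calibration(n);print(n,c)
print(manip.tcp_to_grasp,manip.get_obs())
E
```

```text
scene {'K': array([[519.79314631,   0.        , 306.63165014],
       [  0.        , 519.79314631, 196.53452965],
       [  0.        ,   0.        ,   1.        ]]), 'cam_to_world': array([[-0.7478794 ,  0.49139094, -0.44633099, -0.01700153],
       [-0.66379626, -0.5463426 ,  0.51076834,  0.74671277],
       [ 0.00713731,  0.67826595,  0.73478184,  0.98069007],
       [ 0.        ,  0.        ,  0.        ,  1.        ]])}
top {'K': array([[448.45644919,   0.        , 318.01684706],
       [  0.        , 448.45644919, 198.34995448],
       [  0.        ,   0.        ,   1.        ]]), 'cam_to_world': array([[-0.02584535,  0.9953449 , -0.09284695,  0.45169644],
       [-0.99937097, -0.02798218, -0.02178669,  0.12274924],
       [-0.02428333,  0.09222546,  0.995442  ,  1.12782036],
       [ 0.        ,  0.        ,  0.        ,  1.        ]])}
0.0187 {'time_s': 0.1, 'q': array([-1.45910066e+00,  2.21146924e-01,  1.52753571e+00, -2.05781494e-05,
        1.39470402e+00, -1.26076020e-01]), 'qvel': array([-0.0011167 , -0.00046313, -0.002347  ,  0.00057051,  0.00090131,
        0.00026485]), 'joint_torque': array([ 1.20262663e-03, -4.95948172e+01, -3.88518298e+01,  7.02620996e-02,
        5.15755021e-02, -2.35097991e-05]), 'eef_pos': array([ 0.14714989, -0.60683392,  0.22152622]), 'ee_rot': array([-3.11763529e+00, -3.72404553e-01,  1.15498365e-05]), 'force': array([-0.733996  ,  0.07251205, -0.28348589]), 'ft_torque': array([ 0.00110007, -0.0097578 , -0.05648427]), 'finger_force': 0.0, 'opening': 0.08718279577740512}
```

View pics/top0.png

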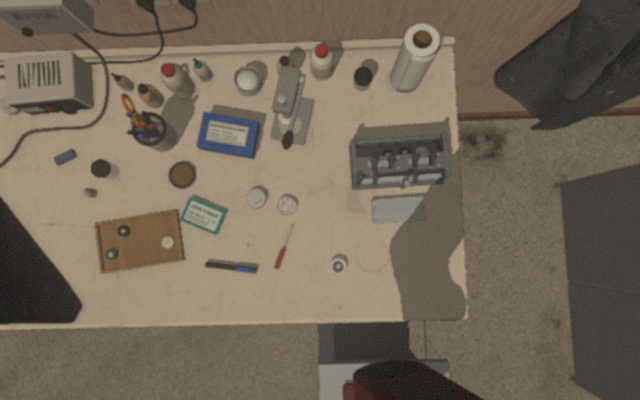

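View pics/scene0.png

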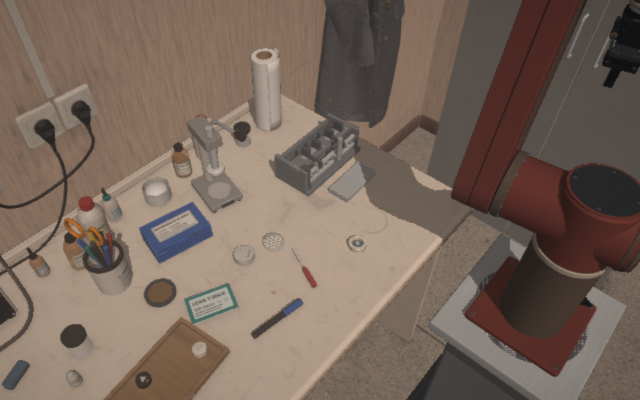

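The pen is at about (400,160) in top and (317,152) in scene, with the tile in front of it at (398,208) in top. I'll zoom in on both views.

Run:
```python
from h import *
a=cv2.imread('pics/top0.png')[120:240,335:465];cv2.imwrite('pics/top0c.png',cv2.convertScaleAbs(cv2.resize(a,None,fx=4.6,fy=4.6,interpolation=cv2.INTER_CUBIC),alpha=1.6))
a=cv2.imread('pics/scene0.png')[105:210,265:395];cv2.imwrite('pics/scene0c.png',cv2.convertScaleAbs(cv2.resize(a,None,fx=5.5,fy=5.5,interpolation=cv2.INTER_CUBIC),alpha=1.6))
# height map stats near pen
d=np.load('pics/top0.npy');v,u=np.mgrid[120:240,335:465];P=world('top',u,v,d[120:240,335:465])
z=P[...,2]
for lo,hi in((.07,.085),(.095,.108),(.112,.135),(.008,.02)):
    m=(z>lo)&(z<hi);n,l,s,c=cv2.connectedComponentsWithStats(m.astype('uint8'))
    for i in range(1,n):
        if s[i,4]>8:
            q=P[l==i];r=cv2.minAreaRect((q[:,:2]*1000).astype('float32'));print(lo,s[i],c[i]+[335,120],q.mean(0).round(4),[np.round(x,1) for x in r])
```

```text
0.07 [  16   13  100   50 1682] [399.47978597 161.52318668] [ 0.6316 -0.0487  0.0773] [array([641.5, -51.6]), array([104.3, 230.4]), np.float64(2.1)]
0.07 [78 54  5  9 14] [414. 179.] [ 0.5889 -0.0809  0.0779] [array([590.1, -80.5]), array([21.1,  6.4]), np.float64(22.4)]
0.07 [37 57  5  9 14] [373.64285714 181.85714286] [0.585  0.0138 0.0773] [array([585.9,  14.2]), array([19.7,  4.9]), np.float64(20.2)]
0.095 [95 33  6 12 56] [432.80357143 158.375     ] [ 0.6321 -0.1211  0.1037] [array([ 631.9, -121.5]), array([10.4, 25.1]), np.float64(88.3)]
0.095 [77 34  7 12 59] [415.27118644 159.84745763] [ 0.6298 -0.0808  0.1038] [array([631. , -81.2]), array([25.4, 11. ]), np.float64(4.8)]
0.095 [37 37  5 12 55] [374.05454545 162.61818182] [0.6262 0.0139 0.1038] [array([626.8,  13.9]), array([25. ,  9.8]), np.float64(0.0)]
0.095 [54 36  6 12 51] [391.74509804 161.47058824] [ 0.6277 -0.0268  0.1035] [array([628.4, -27. ]), array([24.7, 10.2]), np.float64(1.2)]
0.112 [69 60  7  7 35] [406.6 183. ] [ 0.5745 -0.0553  0.1226] [array([575.1, -55.7]), array([11.4, 13. ]), np.float64(45.7)]
0.008 [ 2
[... 288 characters left out ...]
  51  37   7 153] [394.8496732 173.7254902] [ 0.6121 -0.0465  0.013 ] [array([612.1, -47. ]), array([10.9, 90.7]), np.float64(2.6)]
0.008 [28 54 10  5 35] [367.77142857 175.71428571] [0.6088 0.0214 0.0149] [array([608.9,  21.9]), array([ 9.2, 22.6]), np.float64(3.7)]
0.008 [ 74  58  36   8 166] [427.78313253 182.04216867] [ 0.5887 -0.1272  0.0133] [array([ 588.9, -124.6]), array([13.4, 88.3]), np.float64(3.7)]
0.008 [ 17  62  48   8 219] [376.01369863 185.57534247] [0.5836 0.0016 0.0133] [array([583.9,   2.7]), array([117.7,  17.2]), np.float64(88.8)]
0.008 [  37   76   54   28 1250] [398.7176 209.4392] [ 0.5224 -0.0522  0.0134] [array([522.6, -51.9]), array([ 60.2, 129.6]), np.float64(2.6)]
```

View pics/top0c.png

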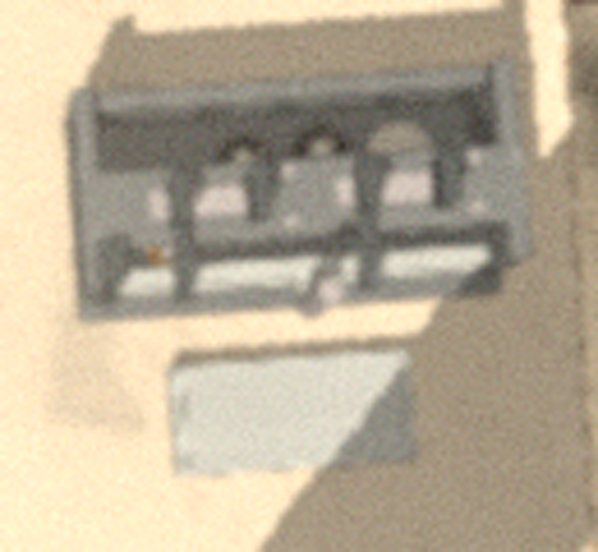

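View pics/scene0c.png

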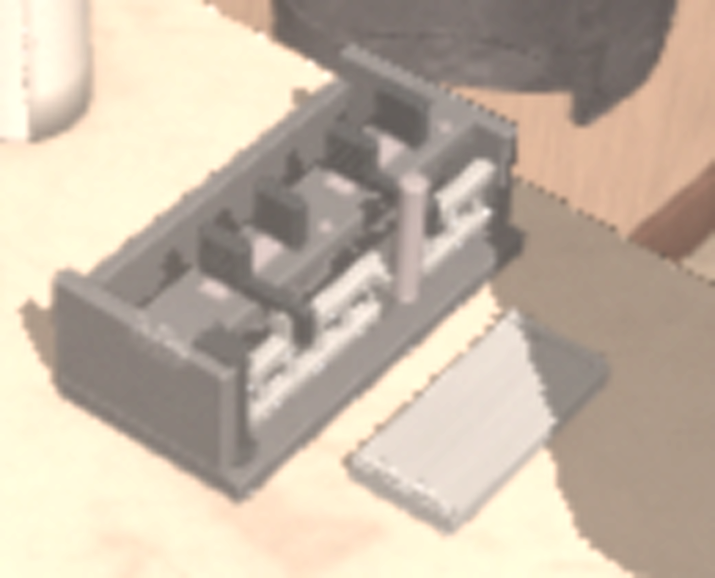

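The top crop shows four catch tabs at top-px (374,163), (392,161), (415,160) and (433,158). It also shows the post top at (407,183), and the tile at (399,209) lying nearly parallel to the sill. The scene crop agrees. Next I'll cross-check with the scene depth and locate the nearby bystanders.

Run:
```python
from h import *
d=np.load('pics/scene0.npy');v,u=np.mgrid[105:210,265:395];P=world('scene',u,v,d[105:210,265:395])
z=P[...,2]
for lo,hi in((.1015,.109),(.115,.135),(.010,.019)):
    m=(z>lo)&(z<hi);n,l,s,c=cv2.connectedComponentsWithStats(m.astype('uint8'))
    for i in range(1,n):
        if s[i,4]>4:
            q=P[l==i];r=cv2.minAreaRect((q[:,:2]*1000).astype('float32'));print(lo,s[i,4],c[i]+[265,105],q.mean(0).round(4),[np.round(x,1) for x in r])
print(ray('top',np.array([371,338,257,287,285,232,356]),np.array([258,265,197,204,245,267,258]),0.01).round(3))
```

```text
0.1015 29 [337.93103448 122.20689655] [ 0.6312 -0.1176  0.1047] [array([ 631. , -117.9]), array([13.1, 26.7]), np.float64(78.5)]
0.1015 33 [328.51515152 129.54545455] [ 0.63   -0.0774  0.1052] [array([631.4, -78.6]), array([27. , 12.3]), np.float64(0.9)]
0.1015 31 [315.61290323 140.25806452] [ 0.6278 -0.0237  0.1045] [array([629.2, -23.7]), array([10.7, 26.2]), np.float64(86.5)]
0.1015 10 [338.7 145. ] [ 0.5728 -0.0493  0.1043] [array([572., -49.]), array([10.1,  6.1]), np.float64(33.8)]
0.1015 39 [305.8974359  148.61538462] [0.6248 0.017  0.105 ] [array([625.3,  17.4]), array([12.7, 28.7]), np.float64(88.6)]
0.115 33 [339.54545455 139.06060606] [ 0.5736 -0.0522  0.1217] [array([573.8, -54.3]), array([11.1, 17.5]), np.float64(6.6)]
0.01 44 [272.56818182 125.54545455] [ 0.829  -0.0684  0.0141] [array([828.7, -72.2]), array([49.2, 14.5]), np.float64(70.8)]
0.01 73 [327.50684932 151.49315068] [ 0.6396 -0.0903  0.0138] [array([639.5, -91.2]), array([13. , 81.7]), np.float64(6.2)]
0.01 509 [326.24361493 170.27504912] [ 0.5944 -0.0327  0.0141] [array([596.2, -31.7]), array([251.5, 104.6]), np.float64(68.6)]
0.01 15 [311.53333333 164.73333333] [ 0.637  -0.0204  0.0147] [array([636.5, -19.9]), array([ 7.8, 18.7]), np.float64(11.1)]
0.01 824 [351.79854369 180.3118932 ] [ 0.5208 -0.0475  0.0142] [array([521.7, -48.3]), array([ 63.4, 134.8]), np.float64(3.1)]
[[0.405 0.02  0.01 ]
 [0.389 0.102 0.01 ]
 [0.564 0.3   0.01 ]
 [0.544 0.225 0.01 ]
 [0.442 0.232 0.01 ]
 [0.391 0.365 0.01 ]
 [0.405 0.057 0.01 ]]
```

>>> send_rows --increments '[[0.0, [0.06, 0.11, 0], 0], [0.0, [0.12, 0.22, 0], -0.1], [0.0, [0.18, 0.33, 0], -0.195], [0.0, [0.24, 0.44, 0], -0.195], [0.0, [0.308, 0.555, -0.02], -0.195], [0.0, [0.308, 0.555, -0.02], -0.195], [0.0, [0.308, 0.555, -0.05], -0.195], [0.0, [0.308, 0.555, -0.1], -0.195], [0.0, [0.308, 0.555, -0.15], -0.195], [0.0, [0.308, 0.555, -0.18], -0.195], [0.0, [0.308, 0.555, -0.18], -0.195]]' --force 20

```text
time_s: 1.48
eef_pos: [0.4523, -0.0573, 0.0495]
ee_rot: [3.14, 0.068, 0.002]
force: [0.6, -0.7, -0.3]
opening: 0.0004
finger_force: 0.0
```

>>> send_rows --increments '[[0.0, [0, 0, -0.02], 0], [0.0, [0, 0, -0.034], 0], [0.0, [0, 0, -0.034], 0], [0.0, [0.01, 0.0, -0.034], 0], [0.0, [0.02, 0.001, -0.034], 0], [0.0, [0.028, 0.001, -0.034], 0], [0.0, [0.034, 0.001, -0.034], 0], [0.0, [0.04, 0.002, -0.034], 0], [0.0, [0.046, 0.002, -0.034], 0], [0.0, [0.046, 0.002, -0.034], 0]]'

```text
time_s: 2.72
eef_pos: [0.4981, -0.0568, 0.0166]
ee_rot: [3.141, 0.068, 0.0]
force: [0.4, 0.3, -0.8]
opening: 0.0002
finger_force: 0.0
```

>>> send_rows --increments '[[0.0, [-0.025, 0.002, 0], 0], [0.0, [-0.042, 0.004, 0], 0], [0.0, [-0.042, 0.004, 0], 0], [0.0, [-0.042, 0.004, -0.01], 0], [0.0, [-0.042, 0.004, -0.01], 0], [0.0, [-0.042, 0.004, -0.01], 0]]'

```text
time_s: 3.48
eef_pos: [0.4558, -0.0528, 0.0064]
ee_rot: [-3.141, -0.067, 0.001]
force: [0.5, -0.2, 0.1]
opening: 0.0004
finger_force: 0.0
```

Run:
```python
from h import *
grab('top','top1');print(manip.get_obs()['eef_pos'])
a=cv2.imread('pics/top1.png')[120:280,320:470];cv2.imwrite('pics/top1c.png',cv2.convertScaleAbs(cv2.resize(a,None,fx=3.7,fy=3.7,interpolation=cv2.INTER_CUBIC),alpha=1.6))
```

```text
[ 0.45594337 -0.05283106  0.00654325]
```

View pics/top1c.png

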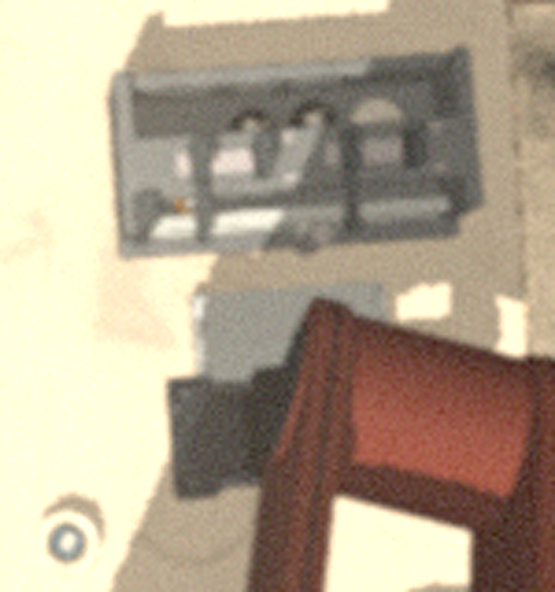

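The tile hasn't moved and the closed fingers are low behind it, so I'll push now.

>>> send_rows --increments '[[0.0, [0.012, 0.001, 0], 0], [0.0, [0.022, 0.002, 0], 0], [0.0, [0.027, 0.002, 0], 0], [0.0, [0.031, 0.002, 0], 0], [0.0, [0.035, 0.003, 0], 0], [0.0, [0.039, 0.003, 0], 0], [0.0, [0.043, 0.003, 0], 0], [0.0, [0.047, 0.003, 0], 0], [0.0, [0.05, 0.003, 0], 0], [0.0, [0.05, 0.003, 0], 0]]'

```text
time_s: 4.78
eef_pos: [0.5062, -0.0499, 0.0068]
ee_rot: [3.141, 0.067, 0.001]
force: [0.3, 1.0, -0.4]
opening: 0.0001
finger_force: 0.0
```

>>> send_rows --increments '[[0.0, [0.002, 0, 0], 0], [0.0, [0.003, 0, 0], 0], [0.0, [0.004, 0, 0], 0], [0.0, [0.004, 0, 0], 0]]'

```text
time_s: 5.28
eef_pos: [0.5079, -0.0497, 0.0063]
ee_rot: [-3.14, -0.068, 0.006]
force: [-7.7, -0.2, 6.3]
opening: 0.0005
finger_force: 3.9
```

>>> send_rows --increments '[[0.0, [0.001, 0, 0], 0], [0.0, [0.002, 0, 0], 0], [0.0, [0.003, 0, 0], 0], [0.0, [0.003, 0, 0], 0], [0.0, [0.003, 0, 0], 0]]'

```text
time_s: 5.9
eef_pos: [0.508, -0.0496, 0.0058]
ee_rot: [-3.14, -0.068, 0.016]
force: [-16.0, -1.8, 12.5]
opening: 0.0004
finger_force: 8.5
```

Run:
```python
from h import *
p,d0=grab('scene','scene2')
d=d0[105:230,265:420];v,u=np.mgrid[105:230,265:420];P=world('scene',u,v,d)
th=.042;R=np.array([[np.cos(th),np.sin(th)],[-np.sin(th),np.cos(th)]])
L=(P[...,:2]-[.5944,-.051])@R.T
z=P[...,2]
# height profile along pen x in strips either side
for y0 in(-.055,-.03,.0,.03,.055):
    m=(abs(L[...,1]-y0)<.006)&(L[...,0]<-.0)&(L[...,0]>-.1)
    o=np.argsort(L[...,0][m]);print(y0,[(int(1000*a),int(1000*b)) for a,b in zip(L[...,0][m][o],z[m][o])][::2])
```

```text
-0.055 [(-99, 0), (-99, -1), (-97, 111), (-96, -2), (-95, 114), (-95, -1), (-93, 3), (-93, 118), (-91, 110), (-88, 108), (-87, 0), (-85, 4), (-83, 0), (-83, -4), (-82, 1)]
-0.03 [(-99, 2), (-98, -3), (-97, -2), (-96, 0), (-94, 0), (-92, 0), (-91, -2), (-88, -3), (-87, -1), (-86, 1), (-85, -1), (-82, 0)]
0.0 [(-99, -2), (-98, 2), (-96, 21), (-96, 8), (-96, 24), (-96, 10), (-95, 27), (-95, 30), (-94, 0), (-94, 7), (-94, -1), (-94, 19), (-93, 26), (-93, 38), (-91, -2), (-26, 96), (-25, 88), (-25, 102), (-24, 82), (-23, 107), (-23, 103), (-22, 64), (-22, 86), (-22, 97), (-22, 71), (-22, 81), (-21, 107), (-21, 84), (-20, 90), (-20, 94), (-20, 78), (-19, 59), (-19, 110), (-19, 80), (-19, 72), (-18, 94), (-18, 59), (-17, 89), (-17, 99), (-17, 95), (-15, 107), (-15, 66), (-14, 79), (-13, 81), (-12, 64), (-10, 57), (-9, 62), (-7, 68), (-6, 61), (-5, 63), (-4, 32), (-3, 64), (-3, 37), (-2, 67), (-1, 31), (-1, 38), (-1, 45), (-1, 63), (0, 47)]
0.03 [(-99, 210), (-99, 286), (-99, 264), (-99, 232), (-99, 192), (-98, 247), (-98, 6), (-98, 194), (-97, 0), (-97, 186), (-96, 212), (-95, 183), (-95, 2
[... 3041 characters left out ...]
27), (-62, 13), (-61, 129), (-61, 17), (-61, 117), (-61, 172), (-60, 127), (-59, 17), (-59, 173), (-58, 172), (-58, 116), (-57, 166), (-56, 168), (-56, 18), (-55, 170), (-55, 169), (-54, 174), (-54, 171), (-53, 176), (-53, 12), (-51, 16), (-50, 172), (-50, 168), (-49, 172), (-49, 12), (-48, 174), (-47, 16), (-45, 13), (-43, 16), (-42, 15), (-41, 12), (-39, 14), (-36, 11), (-34, 12), (-34, 15), (-31, 12), (-30, 11), (-28, 11), (-26, 11), (-24, 12), (-23, 14), (-21, 14), (-20, 15), (-18, 16), (-16, 15), (-13, 85), (-12, 17), (-11, 12), (-10, 87), (-10, 9), (-9, 15), (-6, 33), (-5, 62), (-5, 35), (-4, 11), (-4, 14), (-3, 35), (-3, 35), (-3, 15), (-2, 15), (-2, 44), (-1, 36), (-1, 13), (-1, 38)]
```

>>> send_rows --increments '[[0.0, [-0.015, 0, 0], 0], [0.0, [-0.025, 0, 0.0], 0], [0.0, [-0.025, 0, 0.05], 0], [0.087, [-0.025, 0, 0.1], 0], [0.087, [-0.025, 0, 0.15], 0], [0.087, [-0.02, 0, 0.18], 0], [0.087, [0.03, -0.02, 0.18], 0], [0.087, [0.08, -0.04, 0.18], 0], [0.087, [0.1175, -0.057, 0.18], 0], [0.087, [0.1175, -0.057, 0.18], 0], [0.087, [0.1175, -0.057, 0.18], 0]]'

```text
time_s: 7.32
eef_pos: [0.6295, -0.1065, 0.1861]
ee_rot: [-3.14, -0.067, 0.002]
force: [-0.3, -0.0, -0.3]
opening: 0.0727
finger_force: 0.0
```

Run:
```python
from h import *
for n in('scene','top'): grab(n,n+'3')
print(manip.get_obs()['eef_pos'])
a=cv2.imread('pics/scene3.png')[60:230,250:420];b=cv2.imread('pics/top3.png')[110:280,310:480]
cv2.imwrite('pics/m3.png',cv2.convertScaleAbs(cv2.resize(np.hstack([a,b]),None,fx=2.35,fy=3.2,interpolation=cv2.INTER_CUBIC),alpha=1.6))
```

```text
[ 0.62932171 -0.10621361  0.18678564]
```

View pics/m3.png

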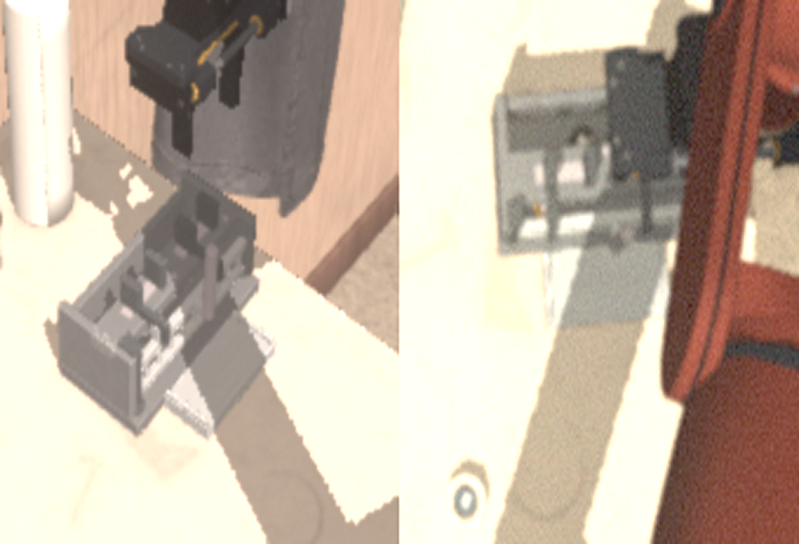

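The tile shows no gap to the sill in the scene view, and the gripper is over the free-end catch. I'll check the tile's flushness by depth, and compare the fingertip position as seen with the measured TCP.

Run:
```python
from h import *
d=np.load('pics/scene3.npy');v,u=np.mgrid[60:230,250:420];P=world('scene',u,v,d[60:230,250:420])
th=.042;R=np.array([[np.cos(th),np.sin(th)],[-np.sin(th),np.cos(th)]])
L=(P[...,:2]-[.5935,-.051])@R.T;z=P[...,2]
for y in np.arange(-.055,.06,.01):
    m=(abs(L[...,1]-y)<.005)&(z>.008)&(z<.022)&(L[...,0]<-.02)&(L[...,0]>-.1)
    m2=(abs(L[...,1]-y)<.005)&(z<.006)&(L[...,0]<-.02)&(L[...,0]>-.1); print(round(y,3),np.sort(L[...,0][m])[:3].round(4),np.sort(L[...,0][m2])[-3:].round(4))
for n,sl in(('scene',(slice(60,230),slice(250,420))),('top',(slice(110,220),slice(370,480)))):
    d=np.load(f'pics/{n}3.npy');v,u=np.mgrid[sl];P=world(n,u,v,d[sl]);z=P[...,2]
    m=((z>.183)&(z<.215)&(abs(P[...,1]+.106)<.09)&(abs(P[...,0]-.63)<.05)).astype('uint8')
    k,l,s,c=cv2.connectedComponentsWithStats(m)
    for i in range(1,k):
        if s[i,4]>6:
            q=P[l==i];print(n,s[i],np.percentile(q,5,0).round(4),q.mean(0).round(4),np.percentile(q,95,0).round(4))
print(manip.get_obs()['opening'])
```

```text
-0.055 [-0.0738 -0.0731 -0.0729] [-0.0742 -0.0722 -0.0721]
-0.045 [-0.0749 -0.0744 -0.0738] [-0.0727 -0.0725 -0.0714]
-0.035 [-0.0729 -0.0728 -0.0727] [-0.0755 -0.0745 -0.0738]
-0.025 [-0.0748 -0.0745 -0.0736] [-0.0738 -0.0738 -0.0735]
-0.015 [-0.0746 -0.074  -0.0739] [-0.074  -0.0736 -0.0733]
-0.005 [-0.0747 -0.0746 -0.0742] [-0.0748 -0.074  -0.0732]
0.005 [-0.0748 -0.0748 -0.0743] [-0.0724 -0.0721 -0.0709]
0.015 [-0.075  -0.0742 -0.0736] [-0.0726 -0.0725 -0.0717]
0.025 [-0.0747 -0.0733 -0.073 ] [-0.0737 -0.0726 -0.0726]
0.035 [-0.0746 -0.0743 -0.0725] [-0.0731 -0.0728 -0.0721]
0.045 [-0.0742 -0.0731 -0.0731] [-0.0727 -0.0718 -0.0716]
0.055 [-0.074  -0.0739 -0.0735] [-0.0727 -0.0726 -0.0725]
scene [93 22 10 12 88] [ 0.6211 -0.1509  0.1875] [ 0.6296 -0.1446  0.201 ] [ 0.641  -0.1403  0.2138]
scene [73 38  9 12 78] [ 0.618  -0.0697  0.1879] [ 0.6269 -0.0628  0.1996] [ 0.6381 -0.0591  0.2116]
0.08064764701345593
```

The tile is flush along its whole width: its front edge sits at a uniform −74 mm. Next I'll squeeze the free-end catch.

>>> send_rows --increments '[[0.08, [0.001, 0, -0.03], 0], [0.08, [0.001, 0, -0.06], 0], [0.08, [0.001, 0, -0.085], 0], [0.08, [0.001, 0, -0.103], 0], [0.08, [0.001, 0, -0.103], 0], [0.08, [0.001, 0, -0.103], 0]]' --force 12

```text
time_s: 8.18
eef_pos: [0.6319, -0.1069, 0.085]
ee_rot: [3.14, 0.067, 0.003]
force: [-0.6, -0.2, -0.4]
opening: 0.0802
finger_force: 0.0
```

>>> send_rows --increments '[[0.06, [0, 0, 0], 0], [0.05, [0, 0, 0], 0], [0.04, [0, 0, 0], 0], [0.03, [0, 0, 0], 0], [0.02, [0, 0, 0], 0], [0.02, [0, 0, 0], 0], [0.02, [0, 0, 0], 0], [0.02, [0, 0, 0], 0]]'

```text
time_s: 9.18
eef_pos: [0.6314, -0.1056, 0.0839]
ee_rot: [-3.139, -0.067, -0.001]
force: [-0.2, 5.9, 3.9]
opening: 0.0377
finger_force: 12.0
```

>>> send_rows --increments '[[0.08, [0, 0, 0], 0], [0.08, [0, 0, 0], 0], [0.08, [0, 0, 0], 0], [0.08, [0, 0, 0], 0], [0.08, [0, 0, 0.05], 0], [0.08, [0, 0, 0.05], 0], [0.08, [-0.002, 0.05, 0.05], 0], [0.08, [-0.004, 0.094, 0.05], 0], [0.08, [-0.004, 0.094, 0.05], 0], [0.08, [-0.004, 0.094, 0.05], 0]]'

```text
time_s: 10.42
eef_pos: [0.627, -0.0131, 0.1331]
ee_rot: [3.14, 0.068, -0.001]
force: [0.7, -0.3, -0.1]
opening: 0.08
finger_force: 0.0
```

>>> send_rows --increments '[[0.08, [0, 0.001, -0.03], 0], [0.08, [0, 0.001, -0.05], 0], [0.08, [0, 0.001, -0.05], 0], [0.08, [0, 0.001, -0.05], 0], [0.05, [0, 0.001, -0.05], 0], [0.04, [0, 0.001, -0.05], 0], [0.03, [0, 0.001, -0.05], 0], [0.02, [0, 0.001, -0.05], 0], [0.02, [0, 0.001, -0.05], 0], [0.02, [0, 0.001, -0.05], 0], [0.02, [0, 0.001, -0.05], 0]]'

```text
time_s: 11.8
eef_pos: [0.6275, -0.0107, 0.0841]
ee_rot: [-3.139, -0.067, -0.001]
force: [1.1, 6.7, 3.6]
opening: 0.0377
finger_force: 12.0
```

Both catches read 0.0377 m over the tabs, so both are home. I'll release, rise, turn about 79°, and go above the post.

>>> send_rows --increments '[[0.08, [0, 0, 0], 0], [0.08, [0, 0, 0], 0], [0.08, [0, 0, 0], 0], [0.08, [0, 0, 0], 0], [0.08, [0, 0, 0.05], 0], [0.08, [0, 0, 0.08], 0], [0.08, [-0.01, -0.01, 0.08], 0.17], [0.06, [-0.02, -0.02, 0.08], 0.34], [0.05, [-0.03, -0.03, 0.08], 0.51], [0.05, [-0.04, -0.04, 0.08], 0.68], [0.05, [-0.0525, -0.042, 0.08], 0.85], [0.05, [-0.0525, -0.042, 0.08], 1.02], [0.05, [-0.0525, -0.042, 0.08], 1.2], [0.05, [-0.0525, -0.042, 0.08], 1.38], [0.05, [-0.0525, -0.042, 0.08], 1.38], [0.05, [-0.0525, -0.042, 0.08], 1.38], [0.05, [-0.0525, -0.042, 0.08], 1.38]]'

```text
time_s: 13.92
eef_pos: [0.5746, -0.0538, 0.1636]
ee_rot: [2.382, 2.049, -0.0]
force: [-0.1, -0.2, 0.2]
opening: 0.0498
finger_force: 0.0
```

Run:
```python
from h import *
from scipy.spatial.transform import Rotation as Ro
o=manip.get_obs();print(o['q'].round(2),o['eef_pos'],Ro.from_rotvec(o['ee_rot']).as_matrix()[:,1].round(3))
for n in('scene','top'): grab(n,n+'4')
a=cv2.imread('pics/scene4.png')[60:230,250:420];b=cv2.imread('pics/top4.png')[110:280,310:480]
cv2.imwrite('pics/m4.png',cv2.convertScaleAbs(cv2.resize(np.hstack([a,b]),None,fx=2.35,fy=3.2,interpolation=cv2.INTER_CUBIC),alpha=1.6))
# gate path from hinge
th=.042;X=np.array([np.cos(th),np.sin(th)]);Y=np.array([-X[1],X[0]]);O=np.array([.5745,-.054])+.02*X+.002*Y
for p in range(0,86,5):
    c,s=np.cos(np.radians(p)),np.sin(np.radians(p));w=O+X*(-.02*c-.102*s)+Y*(.1+.02*s-.102*c);print(p,(w-[.5745,-.054]).round(4),round(-np.radians(p),3))
```

```text
[-0.23  0.16  1.71 -0.    1.27 -0.08] [ 0.57464414 -0.05380083  0.16361488] [ 0.989 -0.149 -0.   ]
0 [0. 0.] -0.0
5 [-0.0089  0.0018] -0.087
10 [-0.0176  0.0043] -0.175
15 [-0.0261  0.0076] -0.262
20 [-0.0342  0.0116] -0.349
25 [-0.042   0.0163] -0.436
30 [-0.0493  0.0216] -0.524
35 [-0.0561  0.0276] -0.611
40 [-0.0624  0.0341] -0.698
45 [-0.0681  0.0412] -0.785
50 [-0.0731  0.0487] -0.873
55 [-0.0775  0.0567] -0.96
60 [-0.0811  0.065 ] -1.047
65 [-0.0841  0.0736] -1.134
70 [-0.0862  0.0824] -1.222
75 [-0.0876  0.0913] -1.309
80 [-0.0882  0.1004] -1.396
85 [-0.088   0.1094] -1.484
```

View pics/m4.png

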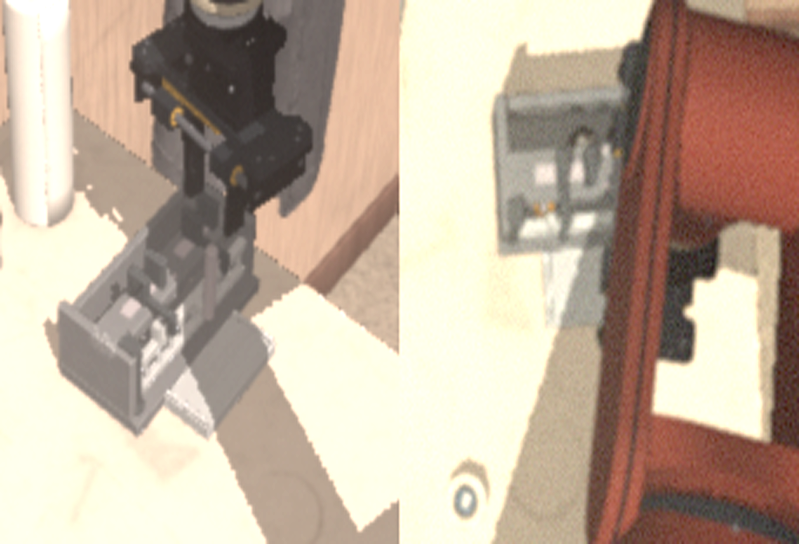

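The fingers straddle the post with clearance. I'll descend and pinch.

>>> send_rows --increments '[[0.05, [0, 0, -0.03], 0], [0.05, [0, 0, -0.06], 0], [0.05, [0, 0, -0.0705], 0], [0.05, [0, 0, -0.0705], 0], [0.03, [0, 0, -0.0705], 0], [0.018, [0, 0, -0.0705], 0], [0.01, [0, 0, -0.0705], 0], [0.005, [0, 0, -0.0705], 0], [0.005, [0, 0, -0.0705], 0]]' --force 30

```text
time_s: 15.15
eef_pos: [0.5745, -0.0538, 0.0934]
ee_rot: [-2.379, -2.051, 0.0]
force: [-2.1, 0.2, 1.7]
opening: 0.013
finger_force: 30.0
```

>>> send_rows --increments '[[0.005, [-0.009, 0.002, 0], -0.087], [0.005, [-0.0175, 0.0045, 0], -0.175], [0.005, [-0.026, 0.0075, 0], -0.26], [0.005, [-0.034, 0.0115, 0], -0.35], [0.005, [-0.042, 0.0165, 0], -0.435], [0.005, [-0.0495, 0.0215, 0], -0.525], [0.005, [-0.0495, 0.0215, 0], -0.525]]'

```text
time_s: 16.02
eef_pos: [0.525, -0.0322, 0.0934]
ee_rot: [2.83, 1.365, 0.0]
force: [-0.8, 0.8, 1.9]
opening: 0.0134
finger_force: 30.0
```

>>> send_rows --increments '[[0.005, [-0.007, 0.006, 0], -0.087], [0.005, [-0.013, 0.0125, 0], -0.175], [0.005, [-0.019, 0.0195, 0], -0.26], [0.005, [-0.024, 0.027, 0], -0.35], [0.005, [-0.028, 0.035, 0], -0.435], [0.005, [-0.032, 0.0435, 0], -0.525], [0.005, [-0.035, 0.052, 0], -0.61], [0.005, [-0.037, 0.061, 0], -0.7], [0.005, [-0.0385, 0.0695, 0], -0.785], [0.005, [-0.039, 0.079, 0], -0.87], [0.005, [-0.039, 0.083, 0], -0.91], [0.005, [-0.039, 0.083, 0], -0.91], [0.005, [-0.039, 0.083, 0], -0.91]]'

```text
time_s: 17.65
eef_pos: [0.486, 0.0504, 0.0933]
ee_rot: [3.141, -0.017, -0.001]
force: [-3.4, -1.5, 5.3]
opening: 0.0129
finger_force: 30.0
```

Run:
```python
from h import *
for n in('scene','top'): grab(n,n+'5')
print(manip.get_obs()['eef_pos'],manip.get_obs()['force'])
a=cv2.imread('pics/scene5.png')[80:250,250:420];b=cv2.imread('pics/top5.png')[110:280,310:480]
cv2.imwrite('pics/m5.png',cv2.convertScaleAbs(cv2.resize(np.hstack([a,b]),None,fx=2.35,fy=3.2,interpolation=cv2.INTER_CUBIC),alpha=1.6))
```

```text
[0.48602933 0.05042967 0.09328346] [-2.7533022  -1.35601246  5.55752158]
```

View pics/m5.png

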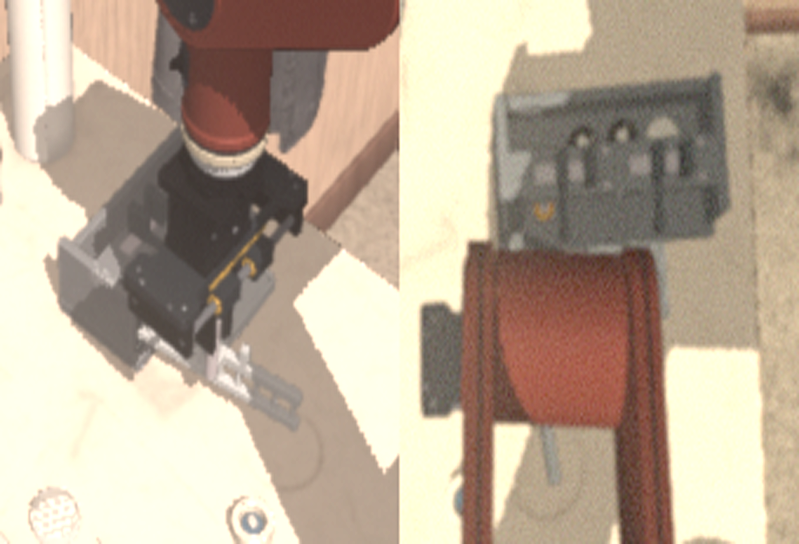

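The picture shows the gate standing out from the hinge at about 80°, with its free end at about (285,410) in the scene half. The post is still pinched at an opening of 0.013 m, and the pen and specimens look undisturbed. Handing in.

```bash
python3 -c "
from plant import manip
print(manip.job_done())"
```

```text
the job is handed in; nothing more can be done
None
```

I handed the job in at about 18 s: the tile is flush on the sill, the free-end catch then the hinge catch are squeezed home, and the gate is held open by its post at about 80° by my estimate. The hand-in gave no verdict.

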